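# Unfold a crank and raise the specimen cup

## Robot

A 6-joint arm with a two-finger parallel gripper is mounted at the origin on a cart in front of the work surface, level with it; the furniture and walls round the work are solid. World frame = base frame: x ahead of the robot, y to its left, z up, the work surface at z = 0. Lengths are in m, angles in rad, forces in N, time in s.
With the tool pointing down it reaches from about 0.15 to 0.775 m from the base axis. Payload 6.1 kg.
Tool frame: the origin (TCP) lies at the very end of the fingers, on their centre line; the grasp point (between the pads) lies grasp_offset behind it (grasp_offset is the distance from the TCP to the grasp point, in m); z points along the fingers, y is the line along which they close (so a half turn about z gives the same grasp; the last joint's range is limited). The gripper opens to 85 mm and grips with 20 to 120 N. Pads are 22 mm wide; open, the fingers measure 114 mm over their backs; the gripper's body (76 mm by 85 mm) begins 54 mm behind the grasp point. The pads swing forward as they close: fully open they stand 13 mm farther back than shut.
Start: joints at [-1.112, 0.126, -0.04, 1.405, 0, 1.571], TCP at [0.232, -0.471, 0.231] pointing down, gripper open.
Joint ranges: [-2.72, 2.72], [-0.95, 1.95], [-1.27, 1.35], [-1.78, 2.02], [-1.46, 1.47], [-3.14, 3.14]. Speed limits (rad/s): [2.39, 2.39, 3.01, 3.14, 3.14, 3.14].

## Interface

Orientations are given as a rotation vector (axis times angle).
In Python, from bench import get_state, get_image, job_done, grasp_offset gives the robot as it stands.
- The arm moves only by the tool carry_out, never from a script. Its argument "plan" is a list of rows, each an object of numbers: "jaw": the opening in per cent of the stroke, from 0 (shut) to 100 (fully open); "x", "y", "z": the shift along the tool's x, y, z in units of 25 mm (1.0 is 25 mm); "rx", "ry", "rz": the turn, a rotation vector about the tool's x, y, z in degrees. A call has 1 to 20 rows; each row shifts and turns the commanded pose from where the row before left it, along the tool's axes as they then stand; what a row does not reach is not made up. A row lasts 1/12 s, in which the tool goes at most 41.7 mm and 7.16 degrees, less where a joint would pass 70% of its speed; a pose out of reach is approached as far as the arm can. A call is refused whole if a number of a shift passes 1 or a number of a turn 7.16, either way. A call with a gripper value outside its range is refused whole. The fingers move at their own pace and stop on an object; "force" is the grip in N (left out, the last holds). Time passes only in rows, so rows that do not move let the fingers close. It gives the time, the measured TCP pose, the force, the opening and the grip force at its end, in the units of the state.
- get_state(): the state, without advancing time (a new reading comes with each control period).
- get_image(name): name is "scene" or "top"; returns a dict with "image" (480x640x3 uint8, blue, green, red), "z_map" (480x640 float32, m along the optical axis (not along the pixel's ray), 0 where there is no reading), "fx", "fy", "cx", "cy" (pixels), "distortion" ([k1, k2, p1, p2, k3] as OpenCV has them; the pictures are not rectified), "eye" and "rotation" of the camera in the world. Camera axes: x right, y down, z forward; pixel columns grow to the right and rows downward; lengths in m; the calibration is good to about 2 mm. A picture is of the moment at which its call begins.
- job_done(): hands the job in; it is judged then, once.
The state is a dict: "clock": time; "qpos": joint angles; "qvel": joint speeds; "effort": joint torques, N m; "tcp_pos": TCP position; "eef_rot": TCP orientation; "wrist_force": force on the tool from outside, world axes, zero at the start; "torque": the same for the moment, N m; "grip_width": finger opening in m; "finger_force": force on a finger pad.
Only numpy, scipy, OpenCV 4.12 (cv2) and the standard library are available. Lean on these libraries where they do the work, as an engineer would, in place of code of your own. Each camera call takes 0.05 s, during which the arm holds its last target. There are 200 camera calls.

## Task

Two small crank-driven lift stages stand on the bench, both lowered and with their crank handles folded down; one carries a white specimen cup, the other a reagent bottle. Raise the specimen cup without touching it: first fold that stage's crank handle fully upright, then crank it clockwise (seen from above) until its platform stops at the top. Leave the handle standing upright and the cup standing on its platform, and leave the other stage alone.

Things in the scene. Friction and masses are not known exactly. Their poses are not given: they have to be found in the camera images.
- cup_handle (a joint): Folding crank handle of the specimen cup's stage: steel rod 12 mm thick with a black ball knob (26 mm) centred 76 mm from the hinge pin. 0 = folded, level above the crank arm, the ball 6 mm past the crank axis; 1.571 = upright (a stop), ball on top. Starts at 0 to 0.15; the stiff hinge (0.035 N m) holds it where it is left. The pin is level, square to the arm, and turns with it.
- cup_crank (a joint): Crank of that stage: steel arm 14 mm wide, top at z = 0.089, hinge pin 70 mm from the vertical axis. 0 = platform down (start, a stop); grows clockwise seen from above to 2.4 rad = platform fully up (a stop); 17 mm of lift per rad. Friction 0.06 N m, stays where left. At 0 the arm points to the right seen from the robot; it swings past the robot's side to the left.
- crank_axis (a point): Point on that stage's vertical crank axis, at the height of the handle's hinge pin (z = 0.108). Its x axis points away from the robot to the middle of the platform, 135 mm off. Below the crank is a white gearbox 76 mm square, z = 0.065 high (flange to 0.070). The stage is fixed to the bench; base plate 250 x 104 x 12 mm.
- handle_hinge (a point): Middle of the hinge pin at the outer end of that crank arm (z = 0.108), between two cheeks 25 mm wide overall and 18 mm long that end at z = 0.116.
- handle_ball (a point): Centre of the black ball knob, 26 mm in diameter, at the free end of that handle, 76 mm from the hinge pin. The place to hold: the ball swivels freely in every direction on the end of the rod, so the fingers that hold it need not turn with the handle or the crank.
- specimen_cup: White specimen cup with a white screw lid, 58 mm in diameter, 62 mm tall, standing loose on the middle of the platform (84 mm square, top at z = 0.060 when down, 0.100 when up). Origin at the centre of its underside, z axis up.
- bottle: Reagent bottle with a white cap, 44 x 49 x 88 mm, standing loose on the platform of the other stage, which is of the same make. Origin at the centre of its underside, z axis up. Leave it.
- bottle_handle (a joint): Folding crank handle of the other stage (bottle); 0 = folded. Leave it.
There are look-alikes about, which are no part of the job. What is shaped like the specimen_cup but green or orange is not meant.

How it is judged:
On the way:
1. the handle of the cup's stage stands upright (within 15 degrees) before the crank has been turned by more than 23 degrees (value of joint cup_handle above 1.31 rad and value of joint cup_crank below 0.4 rad), for 0.1 s.
At the end, for the whole second after the job is handed in: The cup's platform is up: its crank stands within 0.2 rad of the top stop, its handle within 25 degrees of upright, and the cup stands at rest and upright on the raised platform, within 25 mm of its middle (value of joint cup_crank above 2.2 rad and value of joint cup_handle above 1.13 rad and height (world z) of specimen_cup above 0.095 m and x of specimen_cup in the frame of crank_axis between 0.11 and 0.16 m and y of specimen_cup in the frame of crank_axis between -0.025 and 0.025 m and angle between specimen_cup's own z axis and vertical below 0.15 rad and linear speed of specimen_cup below 0.02 m/s); the robot touches nothing.
It fails at once if the crank is turned by more than 30 degrees while its handle is still less than half unfolded (value of joint cup_crank above 0.52 rad and value of joint cup_handle below 0.785 rad).
It fails at once if the robot takes hold of or pushes the specimen cup (contact force between specimen_cup and the fingers above 3 N or contact force between specimen_cup and the arm above 3 N).
It fails at once if the other stage is operated: its bottle is moved by more than 15 mm or its handle unfolded by more than 30 degrees (distance of bottle from where it was at the start of the episode above 0.015 m or value of joint bottle_handle above 0.68 rad).
It also fails if it takes over 42 s, if anything falls off the work surface, if the arm or the gripper's body presses on something with over 40 N, if the wrist force passes 120 N, or if a joint passes its speed limit or range.

## Working session

There is one attempt and no reset: what is moved stays moved. The work goes in short steps, Python scripts to look and compute and a tool call to move; the robot and the scene stay as the last step left them, time stands still between calls to the robot, and variables do not carry over. Pictures are saved under pics/ and viewed, at most 10 in all, crops included, and the job is handed in when it is done.

Besides the shell and the picture viewer there is one more tool, called after "Request:" as a command line: name --argument value ..., lists and objects as JSON in quotes. carry_out: Moves the arm, as the interface text tells. Its arguments: {"type":"object","properties":{"plan":{"type":"array"},"force":{"type":"number"}},"required":["plan"]}

```bash
mkdir -p pics; cat > h.py <<'E'
import cv2,numpy as np
from bench import get_state,get_image,grasp_offset
def ray(c,u,v):
    K=np.array([[c['fx'],0,c['cx']],[0,c['fy'],c['cy']],[0,0,1.]])
    p=cv2.undistortPoints(np.array([[[u,v]]],float),K,np.array(c['distortion'],float))[0,0]
    return np.array(c['eye']),np.array(c['rotation'])@np.array([p[0],p[1],1])
def at_z(c,u,v,z):
    e,d=ray(c,u,v); return e+d*(z-e[2])/d[2]
def depth(c,u,v):
    e,d=ray(c,u,v); return e+d*c['z_map'][int(v),int(u)]
E
python3 - <<'E'
from h import *
for n in('scene','top'):
    c=get_image(n);cv2.imwrite(f'pics/{n}0.png',c['image']);print(n,c['eye'],np.round(c['rotation'],3).tolist(),c['fx'])
print(grasp_offset,get_state())
E
```

```text
scene [-0.1761542   0.7659833   0.97642836] [-1.071, 2.33, -1.119] 498.2892147560386
top [0.40974702 0.05287028 1.21396972] [-2.136, 2.131, -0.192] 459.7482531863835
0.0187 {'clock': 0.1, 'qpos': array([-1.11201488e+00,  1.26351201e-01, -4.05211640e-02,  1.40540858e+00,
       -1.37473516e-05,  1.57075389e+00]), 'qvel': array([-0.00109287, -0.00103669,  0.00155908, -0.00167897, -0.00258409,
       -0.00057292]), 'effort': array([ 5.98588376e-04, -4.36905384e+01,  3.53605199e+01,  1.36537998e-02,
       -4.88507453e-05, -4.64995466e-06]), 'tcp_pos': array([ 0.23232906, -0.47037565,  0.23058333]), 'eef_rot': array([-3.05787898e+00, -7.14085536e-01,  5.50994488e-04]), 'wrist_force': array([ 0.09078013, -0.56197252,  0.1766058 ]), 'torque': array([ 0.01642405,  0.03860418, -0.02104894]), 'finger_force': 0.0, 'grip_width': 0.08556894389729419}
```

View pics/scene0.png

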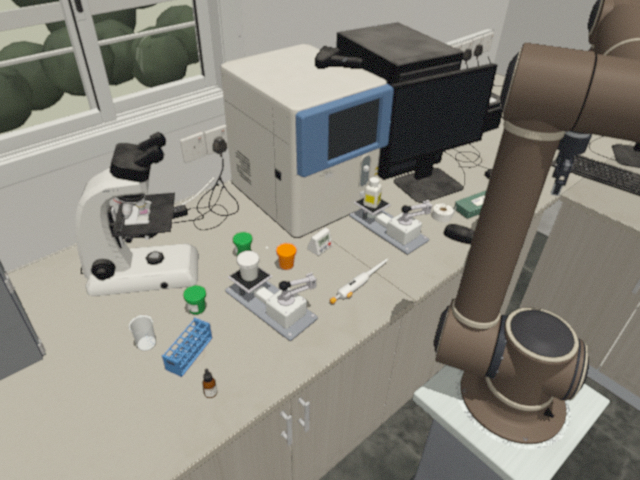

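View pics/top0.png

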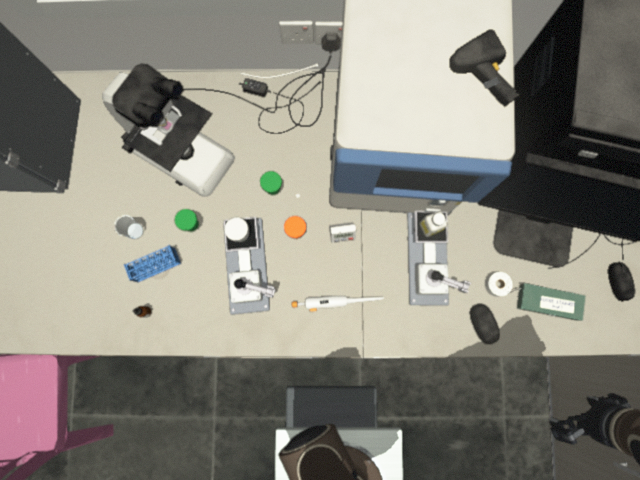

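The top view shows the cup's stage, with its white lid at (237,230), gearbox at (245,285) and ball near (240,289). The bottle's stage is at (430,255). White candidates are the lid at (237,230), which stands on a stage platform and so fits the description, and a clear or white beaker at (130,228), which is on the bench and isn't meant. The green ones at (271,182) and (187,220) and the orange one at (295,227) are look-alikes. I'll confirm in an enlarged crop.

```bash
sed -i "s/np.array(c\['rotation'\])@/cv2.Rodrigues(np.array(c['rotation'],float))[0]@/" h.py
python3 - <<'E'
from h import *
t=get_image('top');s=get_image('scene')
a=cv2.resize(t['image'][205:325,210:310],None,fx=5,fy=5,interpolation=2)[:600]
b=cv2.resize(s['image'][240:345,215:330],None,fx=3,fy=3,interpolation=2)[:600]
o=np.zeros((600,800,3),np.uint8);o[:600,:450]=a[:,:450];o[:b.shape[0],452:452+345]=b[:,:345]
cv2.imwrite('pics/crop.png',o)
im=t['image']; hsv=cv2.cvtColor(im,cv2.COLOR_BGR2HSV)
def blob(m,x0,y0,x1,y1):
    k=np.zeros_like(m);k[y0:y1,x0:x1]=m[y0:y1,x0:x1]
    n,l,st,ce=cv2.connectedComponentsWithStats(k)
    i=1+np.argmax(st[1:,4]);return ce[i],st[i]
w=(hsv[...,2]>200).astype(np.uint8)
ce,st=blob(w,220,212,256,246);print('lid',ce,st,at_z(t,*ce,.122),depth(t,*ce))
k=(hsv[...,2]<60).astype(np.uint8)
ce,st=blob(k,228,275,262,305);print('ball',ce,st,at_z(t,*ce,.112),depth(t,*ce))
ce,st=blob(k,222,215,262,252);print('plat',ce,st)
E
```

```text
lid [233.73287671 224.8890411 ] [220 212  36  34 730] [0.65040604 0.25698692 0.122     ] [0.64986434 0.25652746 0.12445794]
ball [239.62121212 283.31818182] [235 279  11   9  66] [0.5091515  0.23978574 0.112     ] [0.50782655 0.23729437 0.12668799]
plat [245.01369863 237.78767123] [228 220  28  29 292]
```

View pics/crop.png

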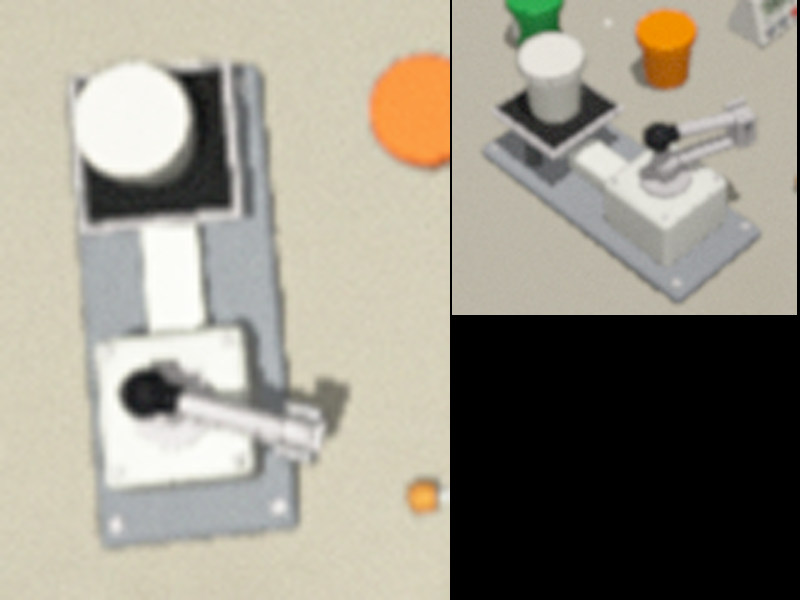

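The crop confirms it: the white cup stands on the black platform, the ball is at crop (150,393) on the gearbox, and the hinge is at (305,432), to the robot's right. Next I'll compute the frame.

```bash
python3 - <<'E'
from h import *
t=get_image('top');s=get_image('scene')
f=lambda U,V,z:at_z(t,210+(U+.5)/5-.5,205+(V+.5)/5-.5,z)
g=lambda U,V:(215+(U-452+.5)/3-.5,240+(V+.5)/3-.5)
gb=[f(97,340,.065),f(243,325,.065),f(255,472,.065),f(107,488,.065)]
print('gearbox',np.round(gb,4).tolist(),np.mean(gb,0))
pl=[f(70,73,.06),f(230,60,.06),f(243,212,.06),f(85,228,.06)];print('plat',np.round(pl,4).tolist(),np.mean(pl,0))
print('base front',f(105,546,.012),f(297,522,.012),'right rear',f(260,66,.012))
print('hinge',f(304,430,.116))
def tri(a,b):
    (p,d),(q,e)=a,b; A=np.stack([d,-e],1);x=np.linalg.lstsq(A,q-p,rcond=None)[0]
    return (p+d*x[0]+q+e*x[1])/2,np.linalg.norm(p+d*x[0]-q-e*x[1])
T=lambda U,V:ray(t,210+(U+.5)/5-.5,205+(V+.5)/5-.5)
print('ball tri',tri(T(148,393),ray(s,*g(660,137))))
print('hinge tri',tri(T(304,430),ray(s,*g(741,122))))
print('lid',f(133,121,.122))
E
```

```text
gearbox [[0.5403, 0.2754, 0.065], [0.5481, 0.202, 0.065], [0.4745, 0.1943, 0.065], [0.4663, 0.2678, 0.065]] [0.50728663 0.23487157 0.065     ]
plat [[0.679, 0.2953, 0.06], [0.6861, 0.2129, 0.06], [0.6066, 0.2041, 0.06], [0.5981, 0.2845, 0.06]] [0.64245006 0.24919297 0.06      ]
base front [0.43893541 0.27781397 0.012     ] [0.45174811 0.17840715 0.012     ] right rear [0.69430538 0.20331451 0.012     ]
hinge [0.49168766 0.16506542 0.116     ]
ball tri (array([0.50886615, 0.23994531, 0.1159178 ]), np.float64(0.0005645690766551143))
hinge tri (array([0.49275603, 0.16663742, 0.09868737]), np.float64(0.0005916992939613252))
lid [0.64070316 0.25063598 0.122     ]
```

Request:
carry_out --plan '[{"jaw": 100,"rz": -6.4},{"rz": -6.4},{"rz": -6.4},{"rz": -6.4},{"rz": -6.4},{"rz": -6.4},{"rz": -6.4},{"rz": -6.5},{"x": 1,"y": 0.15},{"x": 1,"y": 0.15},{"x": 1,"y": 0.15},{"x": 1,"y": 0.15},{"x": 1,"y": 0.15},{"x": 1,"y": 0.15},{"x": 1,"y": 0.15},{"x": 1,"y": 0.15},{"x": 1,"y": 0.15},{"x": 1,"y": 0.15},{"x": 1,"y": 0.15},{"x": 1,"y": 0.15}]'

```text
invalid input at $.plan[0]: expected keys jaw, x, y, z, rx, ry, rz
```

Request:
carry_out --plan '[{"x": 1,"y": 0.15},{"x": 1,"y": 0.15},{"x": 1,"y": 0.15},{"x": 1,"y": 0.15},{"x": 1,"y": 0.15},{"x": 1,"y": 0.15},{"x": 1,"y": 0.15},{"x": 1,"y": 0.15},{"x": 1,"y": 0.15},{"x": 1,"y": 0.15},{"x": 1,"y": 0.15},{"x": 1,"y": 0.15},{"x": 1,"y": 0.15},{"x": 1,"y": 0.15},{"x": 1,"y": 0.15},{"x": 1,"y": 0.15},{"x": 1,"y": 0.15},{"x": 0.5,"y": 0.1},{}]'

```text
invalid input at $.plan[0]: expected keys jaw, x, y, z, rx, ry, rz
```

```bash
cat > d.py <<'E'
import sys
from h import *
st=get_state();R=cv2.Rodrigues(st['eef_rot'])[0]
p=np.array(list(map(float,sys.argv[1:4])))
print('t',st['clock'],'tcp',st['tcp_pos'],'ytool',R[:,1],'z',R[:,2],'d units',R.T@(p-st['tcp_pos'])/.025,'F',st['wrist_force'],st['grip_width'],st['finger_force'])
E
python3 d.py .5085 .2395 .0985
```

```text
t 0.3 tcp [ 0.23245358 -0.47059467  0.23103553] ytool [ 4.42876929e-01 -8.96582287e-01 -4.77088276e-04] z [-2.16112353e-04  4.25367590e-04 -9.99999886e-01] d units [ 22.47934633 -20.57361933   5.31111624] F [-0.32977242  1.01991007 -0.82809108] 0.08547617914542216 0.0
```

All keys are required in every row.

Request:
carry_out --plan '[{"jaw": 100,"x": 0,"y": 0,"z": 0,"rx": 0,"ry": 0,"rz": -6.4},{"jaw": 100,"x": 0,"y": 0,"z": 0,"rx": 0,"ry": 0,"rz": -6.4},{"jaw": 100,"x": 0,"y": 0,"z": 0,"rx": 0,"ry": 0,"rz": -6.4},{"jaw": 100,"x": 0,"y": 0,"z": 0,"rx": 0,"ry": 0,"rz": -6.4},{"jaw": 100,"x": 0,"y": 0,"z": 0,"rx": 0,"ry": 0,"rz": -6.4},{"jaw": 100,"x": 0,"y": 0,"z": 0,"rx": 0,"ry": 0,"rz": -6.4},{"jaw": 100,"x": 0,"y": 0,"z": 0,"rx": 0,"ry": 0,"rz": -6.4},{"jaw": 100,"x": 0,"y": 0,"z": 0,"rx": 0,"ry": 0,"rz": -6.5},{"jaw": 100,"x": 1,"y": 0.15,"z": 0,"rx": 0,"ry": 0,"rz": 0},{"jaw": 100,"x": 1,"y": 0.15,"z": 0,"rx": 0,"ry": 0,"rz": 0},{"jaw": 100,"x": 1,"y": 0.15,"z": 0,"rx": 0,"ry": 0,"rz": 0},{"jaw": 100,"x": 1,"y": 0.15,"z": 0,"rx": 0,"ry": 0,"rz": 0},{"jaw": 100,"x": 1,"y": 0.15,"z": 0,"rx": 0,"ry": 0,"rz": 0},{"jaw": 100,"x": 1,"y": 0.15,"z": 0,"rx": 0,"ry": 0,"rz": 0},{"jaw": 100,"x": 1,"y": 0.15,"z": 0,"rx": 0,"ry": 0,"rz": 0},{"jaw": 100,"x": 1,"y": 0.15,"z": 0,"rx": 0,"ry": 0,"rz": 0},{"jaw": 100,"x": 1,"y": 0.15,"z": 0,"rx": 0,"ry": 0,"rz": 0},{"jaw": 100,"x": 1,"y": 0.15,"z": 0,"rx": 0,"ry": 0,"rz": 0},{"jaw": 100,"x": 1,"y": 0.15,"z": 0,"rx": 0,"ry": 0,"rz": 0},{"jaw": 100,"x": 1,"y": 0.15,"z": 0,"rx": 0,"ry": 0,"rz": 0}]'

```text
clock: 1.97
tcp_pos: [0.3411, -0.1862, 0.2314]
eef_rot: [2.448, 1.968, 0.0]
wrist_force: [0.8, -0.6, -0.6]
grip_width: 0.0854
finger_force: 0.0
```

Request:
carry_out --plan '[{"jaw": 100,"x": 1,"y": 0.15,"z": 0,"rx": 0,"ry": 0,"rz": 0},{"jaw": 100,"x": 1,"y": 0.15,"z": 0,"rx": 0,"ry": 0,"rz": 0},{"jaw": 100,"x": 1,"y": 0.15,"z": 0,"rx": 0,"ry": 0,"rz": 0},{"jaw": 100,"x": 1,"y": 0.15,"z": 0,"rx": 0,"ry": 0,"rz": 0},{"jaw": 100,"x": 1,"y": 0.15,"z": 0,"rx": 0,"ry": 0,"rz": 0},{"jaw": 100,"x": 1,"y": 0.15,"z": 0,"rx": 0,"ry": 0,"rz": 0},{"jaw": 100,"x": 1,"y": 0.15,"z": 0,"rx": 0,"ry": 0,"rz": 0},{"jaw": 100,"x": 1,"y": 0.15,"z": 0,"rx": 0,"ry": 0,"rz": 0},{"jaw": 100,"x": 1,"y": 0.15,"z": 0,"rx": 0,"ry": 0,"rz": 0},{"jaw": 100,"x": 1,"y": 0.15,"z": 0,"rx": 0,"ry": 0,"rz": 0},{"jaw": 100,"x": 1,"y": 0.15,"z": 0,"rx": 0,"ry": 0,"rz": 0},{"jaw": 100,"x": 1,"y": 0.15,"z": 0,"rx": 0,"ry": 0,"rz": 0},{"jaw": 100,"x": 1,"y": 0.15,"z": 0,"rx": 0,"ry": 0,"rz": 0},{"jaw": 100,"x": 1,"y": 0.15,"z": 0,"rx": 0,"ry": 0,"rz": 0},{"jaw": 100,"x": 1,"y": 0.15,"z": 0,"rx": 0,"ry": 0,"rz": 0},{"jaw": 100,"x": 1,"y": 0.15,"z": 0,"rx": 0,"ry": 0,"rz": 0},{"jaw": 100,"x": 1,"y": 0.15,"z": 0,"rx": 0,"ry": 0,"rz": 0},{"jaw": 100,"x": 0.5,"y": 0.1,"z": 0,"rx": 0,"ry": 0,"rz": 0},{"jaw": 100,"x": 0,"y": 0,"z": 0,"rx": 0,"ry": 0,"rz": 0}]'

```text
clock: 3.55
tcp_pos: [0.5003, 0.2276, 0.2305]
eef_rot: [-2.446, -1.971, 0.001]
wrist_force: [-0.2, -0.9, -0.3]
grip_width: 0.0851
finger_force: 0.0
```

```bash
python3 d.py .5085 .2395 .0985
```

```text
t 3.55 tcp [0.50029829 0.22758676 0.23049719] ytool [ 9.77125173e-01 -2.12664007e-01 -6.45026022e-04] z [-6.61546000e-04 -6.52375953e-06 -9.99999781e-01] d units [0.536174   0.22262904 5.27966629] F [-0.15736452 -0.87313666 -0.25387437] 0.08510637850384707 0.0
```

Request:
carry_out --plan '[{"jaw": 65,"x": 0.54,"y": 0.22,"z": 1,"rx": 0,"ry": 0,"rz": 0},{"jaw": 65,"x": 0,"y": 0,"z": 1,"rx": 0,"ry": 0,"rz": 0},{"jaw": 65,"x": 0,"y": 0,"z": 1,"rx": 0,"ry": 0,"rz": 0},{"jaw": 65,"x": 0,"y": 0,"z": 1,"rx": 0,"ry": 0,"rz": 0},{"jaw": 65,"x": 0,"y": 0,"z": 0.7,"rx": 0,"ry": 0,"rz": 0},{"jaw": 65,"x": 0,"y": 0,"z": 0.58,"rx": 0,"ry": 0,"rz": 0},{"jaw": 65,"x": 0,"y": 0,"z": 0,"rx": 0,"ry": 0,"rz": 0},{"jaw": 65,"x": 0,"y": 0,"z": 0,"rx": 0,"ry": 0,"rz": 0}]' --force 40

```text
clock: 4.22
tcp_pos: [0.5073, 0.2366, 0.0991]
eef_rot: [-2.449, -1.967, 0.003]
wrist_force: [0.1, 0.0, 0.9]
grip_width: 0.0553
finger_force: 0.0
```

```bash
python3 d.py .5085 .2395 .0985; python3 - <<'E'
from h import *
t=get_image('top');s=get_image('scene')
a=cv2.resize(t['image'][215:325,200:300],None,fx=4,fy=4,interpolation=2)
b=cv2.resize(s['image'][230:340,215:315],None,fx=4,fy=4,interpolation=2)
cv2.imwrite('pics/g1.png',np.hstack([a,b]))
E
```

```text
t 4.2167 tcp [0.50728751 0.23656197 0.09907969] ytool [ 0.97645509 -0.21571716 -0.00125333] z [-1.49250343e-03 -9.45834235e-04 -9.99998439e-01] d units [0.1252453 0.0220354 0.023004 ] F [0.09101102 0.02108706 0.87883923] 0.05527830907205519 0.0
```

View pics/g1.png

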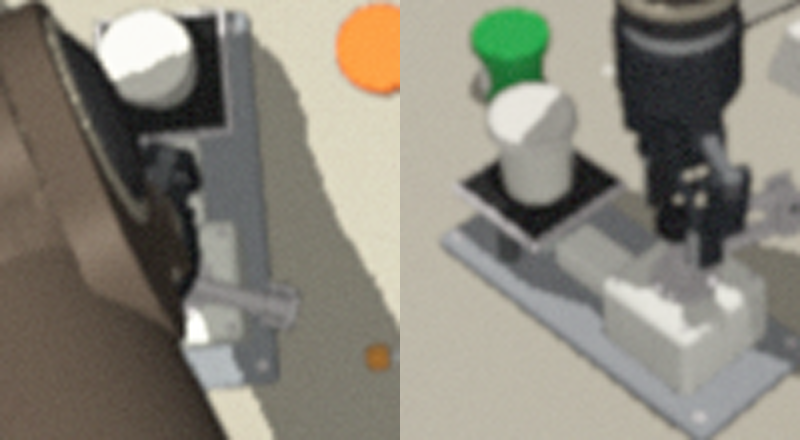

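The fingers straddle the ball, which is hidden between them near scene crop (690,225). The rod comes out towards the hinge at (775,205), and the cup is clear. I'll nudge by 3 mm and close.

Request:
carry_out --plan '[{"jaw": 65,"x": 0.12,"y": 0,"z": 0,"rx": 0,"ry": 0,"rz": 0},{"jaw": 0,"x": 0,"y": 0,"z": 0,"rx": 0,"ry": 0,"rz": 0},{"jaw": 0,"x": 0,"y": 0,"z": 0,"rx": 0,"ry": 0,"rz": 0},{"jaw": 0,"x": 0,"y": 0,"z": 0,"rx": 0,"ry": 0,"rz": 0},{"jaw": 0,"x": 0,"y": 0,"z": 0,"rx": 0,"ry": 0,"rz": 0},{"jaw": 0,"x": 0,"y": 0,"z": 0,"rx": 0,"ry": 0,"rz": 0},{"jaw": 0,"x": 0,"y": 0,"z": 0,"rx": 0,"ry": 0,"rz": 0}]' --force 40

```text
clock: 4.9
tcp_pos: [0.5083, 0.241, 0.0993]
eef_rot: [-2.447, -1.968, -0.0]
wrist_force: [-2.3, 3.5, 0.9]
grip_width: 0.0238
finger_force: 39.1
```

```bash
python3 d.py .5085 .2395 .0985; python3 -c "
import numpy as np
# unfolding: shifts along tool x,z (units)
a=np.linspace(.11,1.6,17);x=76*np.cos(a)/25;z=-76*np.sin(a)/25
print(np.c_[np.diff(x),np.diff(z)].round(2).tolist())"
```

```text
t 4.9 tcp [0.50831568 0.2410449  0.09931885] ytool [ 9.76716836e-01 -2.14531485e-01 -6.81641495e-04] z [-5.09794930e-04  8.56358522e-04 -9.99999503e-01] d units [-0.0587992   0.02048061  0.03269733] F [-2.25775547  3.46729188  0.94590045] 0.023755985431126465 39.13708806037903
[[-0.04, -0.28], [-0.07, -0.27], [-0.1, -0.27], [-0.12, -0.26], [-0.14, -0.24], [-0.16, -0.23], [-0.19, -0.21], [-0.2, -0.2], [-0.22, -0.18], [-0.24, -0.15], [-0.25, -0.13], [-0.26, -0.11], [-0.27, -0.08], [-0.28, -0.06], [-0.28, -0.03], [-0.28, -0.0]]
```

Request:
carry_out --plan '[{"jaw": 0,"x": -0.04,"y": 0,"z": -0.28,"rx": 0,"ry": 0,"rz": 0},{"jaw": 0,"x": -0.07,"y": 0,"z": -0.27,"rx": 0,"ry": 0,"rz": 0},{"jaw": 0,"x": -0.1,"y": 0,"z": -0.27,"rx": 0,"ry": 0,"rz": 0},{"jaw": 0,"x": -0.12,"y": 0,"z": -0.26,"rx": 0,"ry": 0,"rz": 0},{"jaw": 0,"x": -0.14,"y": 0,"z": -0.24,"rx": 0,"ry": 0,"rz": 0},{"jaw": 0,"x": -0.16,"y": 0,"z": -0.23,"rx": 0,"ry": 0,"rz": 0},{"jaw": 0,"x": 0,"y": 0,"z": 0,"rx": 0,"ry": 0,"rz": 0}]' --force 60

```text
clock: 5.48
tcp_pos: [0.5046, 0.2245, 0.1396]
eef_rot: [-2.449, -1.968, -0.0]
wrist_force: [-4.5, 3.6, 2.4]
grip_width: 0.0228
finger_force: 59.0
```

```bash
python3 d.py .4924 .1655 .165
```

```text
t 5.4833 tcp [0.50464295 0.22453041 0.13964922] ytool [ 9.76542289e-01 -2.15325684e-01 -8.61854137e-05] z [-6.34361119e-05  1.12561430e-04 -9.99999992e-01] d units [-2.41117906  0.03011281 -1.01426606] F [-4.54627779  3.63272002  2.38846576] 0.02279366401774346 58.98429036140442
```

Request:
carry_out --plan '[{"jaw": 0,"x": -0.19,"y": 0,"z": -0.21,"rx": 0,"ry": 0,"rz": 0},{"jaw": 0,"x": -0.2,"y": 0,"z": -0.2,"rx": 0,"ry": 0,"rz": 0},{"jaw": 0,"x": -0.22,"y": 0,"z": -0.18,"rx": 0,"ry": 0,"rz": 0},{"jaw": 0,"x": -0.24,"y": 0,"z": -0.15,"rx": 0,"ry": 0,"rz": 0},{"jaw": 0,"x": -0.25,"y": 0,"z": -0.13,"rx": 0,"ry": 0,"rz": 0},{"jaw": 0,"x": -0.26,"y": 0,"z": -0.11,"rx": 0,"ry": 0,"rz": 0},{"jaw": 0,"x": -0.27,"y": 0,"z": -0.08,"rx": 0,"ry": 0,"rz": 0},{"jaw": 0,"x": -0.28,"y": 0,"z": -0.06,"rx": 0,"ry": 0,"rz": 0},{"jaw": 0,"x": -0.28,"y": 0,"z": -0.03,"rx": 0,"ry": 0,"rz": 0},{"jaw": 0,"x": -0.2,"y": 0,"z": 0,"rx": 0,"ry": 0,"rz": 0},{"jaw": 0,"x": 0,"y": 0,"z": 0,"rx": 0,"ry": 0,"rz": 0},{"jaw": 0,"x": 0,"y": 0,"z": 0,"rx": 0,"ry": 0,"rz": 0}]' --force 60

```text
clock: 6.48
tcp_pos: [0.4909, 0.167, 0.1673]
eef_rot: [-2.446, -1.967, 0.001]
wrist_force: [-8.0, 5.4, 2.7]
grip_width: 0.0229
finger_force: 59.1
```

```bash
python3 d.py .4924 .1655 .165; python3 - <<'E'
from h import *
t=get_image('top');s=get_image('scene')
a=cv2.resize(t['image'][215:325,200:300],None,fx=4,fy=4,interpolation=2)
b=cv2.resize(s['image'][230:340,230:330],None,fx=4,fy=4,interpolation=2)
cv2.imwrite('pics/g2.png',np.hstack([a,b]))
E
```

```text
t 6.4833 tcp [0.49092674 0.16698659 0.16731783] ytool [ 0.97661696 -0.21497223 -0.00249928] z [-0.00217051  0.00176536 -0.99999609] d units [-0.04552118  0.07056695  0.09247982] F [-8.02767295  5.35206355  2.71346793] 0.022902234336125187 59.080490469932556
```

View pics/g2.png

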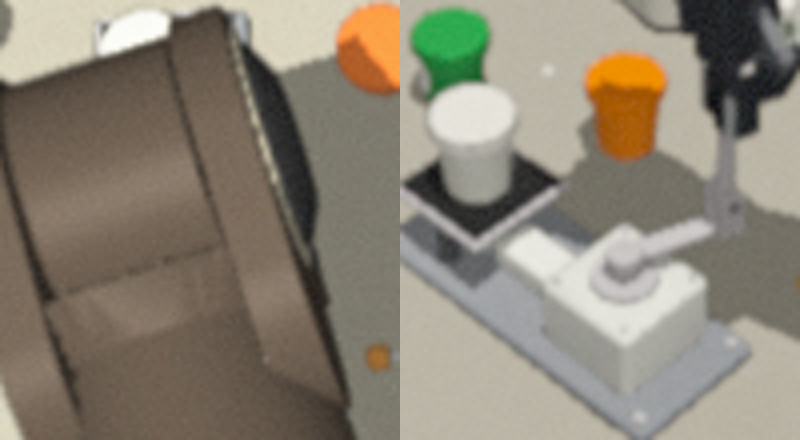

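The rod in the scene crop, from (730,110) to (725,215), is vertical, so the handle is upright and the crank hasn't moved. Next is cranking.

```bash
python3 -c "
import numpy as np
a=np.arange(0,2.51,.1);x=-2.82*np.cos(a);y=-2.82*np.sin(a)
print(np.c_[np.diff(x),np.diff(y)].round(2).tolist())"
```

```text
[[0.01, -0.28], [0.04, -0.28], [0.07, -0.27], [0.1, -0.26], [0.12, -0.25], [0.15, -0.24], [0.17, -0.22], [0.19, -0.21], [0.21, -0.19], [0.23, -0.16], [0.24, -0.14], [0.26, -0.12], [0.27, -0.09], [0.28, -0.06], [0.28, -0.03], [0.28, -0.01], [0.28, 0.02], [0.28, 0.05], [0.27, 0.08], [0.26, 0.1], [0.25, 0.13], [0.24, 0.15], [0.22, 0.18], [0.2, 0.2], [0.18, 0.22]]
```

Request:
carry_out --plan '[{"jaw": 0,"x": 0.01,"y": -0.28,"z": 0,"rx": 0,"ry": 0,"rz": 0},{"jaw": 0,"x": 0.04,"y": -0.28,"z": 0,"rx": 0,"ry": 0,"rz": 0},{"jaw": 0,"x": 0.07,"y": -0.27,"z": 0,"rx": 0,"ry": 0,"rz": 0},{"jaw": 0,"x": 0.1,"y": -0.26,"z": 0,"rx": 0,"ry": 0,"rz": 0},{"jaw": 0,"x": 0.12,"y": -0.25,"z": 0,"rx": 0,"ry": 0,"rz": 0},{"jaw": 0,"x": 0.15,"y": -0.24,"z": 0,"rx": 0,"ry": 0,"rz": 0},{"jaw": 0,"x": 0.17,"y": -0.22,"z": 0,"rx": 0,"ry": 0,"rz": 0},{"jaw": 0,"x": 0.19,"y": -0.21,"z": 0,"rx": 0,"ry": 0,"rz": 0},{"jaw": 0,"x": 0,"y": 0,"z": 0,"rx": 0,"ry": 0,"rz": 0}]'

```text
clock: 7.33
tcp_pos: [0.4469, 0.1996, 0.1673]
eef_rot: [-2.446, -1.969, -0.001]
wrist_force: [-0.4, -0.2, 6.2]
grip_width: 0.0228
finger_force: 59.5
```

```bash
python3 d.py .507 .2345 .165
```

```text
t 7.3333 tcp [0.44693904 0.1996116  0.16726122] ytool [ 9.76919654e-01 -2.13606551e-01 -4.79638004e-04] z [-2.52620511e-04  1.09007781e-03 -9.99999374e-01] d units [1.87641184 2.04893706 0.09136314] F [-0.35758809 -0.24494016  6.24768971] 0.022788953187510272 59.50541138648987
```

Request:
carry_out --plan '[{"jaw": 0,"x": 0.21,"y": -0.19,"z": 0,"rx": 0,"ry": 0,"rz": 0},{"jaw": 0,"x": 0.23,"y": -0.16,"z": 0,"rx": 0,"ry": 0,"rz": 0},{"jaw": 0,"x": 0.24,"y": -0.14,"z": 0,"rx": 0,"ry": 0,"rz": 0},{"jaw": 0,"x": 0.26,"y": -0.12,"z": 0,"rx": 0,"ry": 0,"rz": 0},{"jaw": 0,"x": 0.27,"y": -0.09,"z": 0,"rx": 0,"ry": 0,"rz": 0},{"jaw": 0,"x": 0.28,"y": -0.06,"z": 0,"rx": 0,"ry": 0,"rz": 0},{"jaw": 0,"x": 0.28,"y": -0.03,"z": 0,"rx": 0,"ry": 0,"rz": 0},{"jaw": 0,"x": 0.28,"y": -0.01,"z": 0,"rx": 0,"ry": 0,"rz": 0},{"jaw": 0,"x": 0.28,"y": 0.02,"z": 0,"rx": 0,"ry": 0,"rz": 0},{"jaw": 0,"x": 0,"y": 0,"z": 0,"rx": 0,"ry": 0,"rz": 0}]'

```text
clock: 8.17
tcp_pos: [0.4415, 0.261, 0.1672]
eef_rot: [-2.447, -1.969, -0.002]
wrist_force: [0.7, 0.2, 7.3]
grip_width: 0.0227
finger_force: 59.6
```

```bash
python3 d.py .507 .2345 .165
```

```text
t 8.1667 tcp [0.44154207 0.26100663 0.16721935] ytool [ 9.76865054e-01 -2.13856620e-01  1.14058973e-04] z [ 4.23178926e-04  1.39967542e-03 -9.99998931e-01] d units [-0.47592081  2.78447715  0.08839794] F [0.69434935 0.16722272 7.28574739] 0.02266624139596067 59.60553824901581
```

Request:
carry_out --plan '[{"jaw": 0,"x": 0.28,"y": 0.05,"z": 0,"rx": 0,"ry": 0,"rz": 0},{"jaw": 0,"x": 0.27,"y": 0.08,"z": 0,"rx": 0,"ry": 0,"rz": 0},{"jaw": 0,"x": 0.26,"y": 0.1,"z": 0,"rx": 0,"ry": 0,"rz": 0},{"jaw": 0,"x": 0.25,"y": 0.13,"z": 0,"rx": 0,"ry": 0,"rz": 0},{"jaw": 0,"x": 0.24,"y": 0.15,"z": 0,"rx": 0,"ry": 0,"rz": 0},{"jaw": 0,"x": 0.22,"y": 0.18,"z": 0,"rx": 0,"ry": 0,"rz": 0},{"jaw": 0,"x": 0.2,"y": 0.2,"z": 0,"rx": 0,"ry": 0,"rz": 0},{"jaw": 0,"x": 0,"y": 0,"z": 0,"rx": 0,"ry": 0,"rz": 0},{"jaw": 0,"x": 0,"y": 0,"z": 0,"rx": 0,"ry": 0,"rz": 0}]'

```text
clock: 8.92
tcp_pos: [0.4726, 0.2972, 0.1672]
eef_rot: [2.448, 1.968, 0.001]
wrist_force: [0.4, -1.1, 5.7]
grip_width: 0.023
finger_force: 59.6
```

```bash
python3 d.py .507 .2345 .165
```

```text
t 8.9167 tcp [0.47264165 0.29716989 0.16723826] ytool [ 9.76679907e-01 -2.14699944e-01  5.41296877e-04] z [ 6.00774157e-04  2.11771277e-04 -9.99999797e-01] d units [-2.15329817  1.88044497  0.08982511] F [ 0.37310476 -1.0821852   5.66456955] 0.02298943760474898 59.59303915500641
```

Request:
carry_out --plan '[{"jaw": 0,"x": 0.09,"y": 0.11,"z": 0,"rx": 0,"ry": 0,"rz": 0},{"jaw": 0,"x": 0.08,"y": 0.11,"z": 0,"rx": 0,"ry": 0,"rz": 0},{"jaw": 0,"x": 0,"y": 0,"z": 0,"rx": 0,"ry": 0,"rz": 0},{"jaw": 0,"x": 0,"y": 0,"z": 0,"rx": 0,"ry": 0,"rz": 0}]'

```text
clock: 9.25
tcp_pos: [0.4747, 0.2981, 0.167]
eef_rot: [-2.446, -1.968, 0.012]
wrist_force: [-13.5, -8.1, 14.1]
grip_width: 0.023
finger_force: 60.5
```

```bash
python3 d.py .507 .2345 .165
```

```text
t 9.25 tcp [0.47466134 0.29807812 0.16702368] ytool [ 0.97672301 -0.21441552 -0.00617654] z [-0.00700156 -0.00308853 -0.99997072] d units [-2.20627641  1.80922178  0.07974258] F [-13.5409821   -8.08833768  14.05130814] 0.022964778913201665 60.53498446941376
```

The stop is reached, with 16 N opposing. I'll relax, open and retreat upward.

Request:
carry_out --plan '[{"jaw": 0,"x": -0.06,"y": -0.08,"z": 0,"rx": 0,"ry": 0,"rz": 0},{"jaw": 65,"x": 0,"y": 0,"z": 0,"rx": 0,"ry": 0,"rz": 0},{"jaw": 65,"x": 0,"y": 0,"z": 0,"rx": 0,"ry": 0,"rz": 0},{"jaw": 65,"x": 0,"y": 0,"z": 0,"rx": 0,"ry": 0,"rz": 0},{"jaw": 65,"x": 0,"y": 0,"z": 0,"rx": 0,"ry": 0,"rz": 0},{"jaw": 65,"x": 0,"y": 0,"z": 0,"rx": 0,"ry": 0,"rz": 0},{"jaw": 65,"x": 0,"y": 0,"z": -0.3,"rx": 0,"ry": 0,"rz": 0},{"jaw": 65,"x": 0,"y": 0,"z": -0.6,"rx": 0,"ry": 0,"rz": 0},{"jaw": 65,"x": 0,"y": 0,"z": -1,"rx": 0,"ry": 0,"rz": 0},{"jaw": 65,"x": 0,"y": 0,"z": -1,"rx": 0,"ry": 0,"rz": 0},{"jaw": 65,"x": 0,"y": 0,"z": -1,"rx": 0,"ry": 0,"rz": 0},{"jaw": 65,"x": -1,"y": 0,"z": -1,"rx": 0,"ry": 0,"rz": 0},{"jaw": 65,"x": -1,"y": 0,"z": 0,"rx": 0,"ry": 0,"rz": 0},{"jaw": 65,"x": -1,"y": 0,"z": 0,"rx": 0,"ry": 0,"rz": 0},{"jaw": 65,"x": -1,"y": 0,"z": 0,"rx": 0,"ry": 0,"rz": 0},{"jaw": 65,"x": -1,"y": 0,"z": 0,"rx": 0,"ry": 0,"rz": 0},{"jaw": 65,"x": -1,"y": 0,"z": 0,"rx": 0,"ry": 0,"rz": 0},{"jaw": 65,"x": -1,"y": 0,"z": 0,"rx": 0,"ry": 0,"rz": 0},{"jaw": 65,"x": 0,"y": 0,"z": 0,"rx": 0,"ry": 0,"rz": 0},{"jaw": 65,"x": 0,"y": 0,"z": 0,"rx": 0,"ry": 0,"rz": 0}]'

```text
clock: 10.92
tcp_pos: [0.4387, 0.1269, 0.2902]
eef_rot: [2.45, 1.965, 0.002]
wrist_force: [0.4, -0.3, 0.7]
grip_width: 0.0556
finger_force: 0.0
```

```bash
python3 d.py .507 .2345 .165; python3 - <<'E'
from h import *
t=get_image('top');s=get_image('scene')
a=cv2.resize(t['image'][205:325,200:300],None,fx=4,fy=4,interpolation=2)
b=cv2.resize(s['image'][220:340,220:320],None,fx=4,fy=4,interpolation=2)
cv2.imwrite('pics/g3.png',np.hstack([a,b]))
E
```

```text
t 10.9167 tcp [0.4386907  0.12687915 0.29022438] ytool [ 0.97613598 -0.21715676  0.00122012] z [ 1.38429172e-03  6.03881223e-04 -9.99998860e-01] d units [4.79099766 1.72623122 5.01535162] F [ 0.38147793 -0.29543358  0.66514575] 0.055569378641927535 0.0
```

View pics/g3.png

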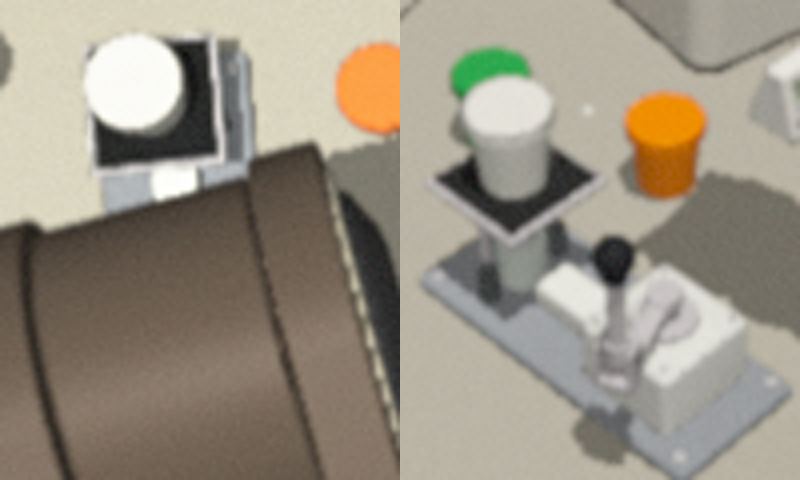

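The platform is raised with the cup centred and upright at scene crop (510,135). The handle is upright with its ball at (613,260), and the robot is clear.

```bash
python3 -c "from bench import job_done; print(job_done())"
```

```text
the job is handed in; nothing more can be done
None
```

The job is handed in at about 11 s on the robot's clock: the handle was folded upright before cranking, the crank is at its top stop, the cup stands on the raised platform, the robot is clear, and it never went near the other stage; no verdict came back.

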